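# Free the belt tensioner and hold it back

### The arm

A 6-joint arm with a two-finger parallel gripper is mounted at the origin on a cart in front of the work surface, level with it; the furniture and walls round the work are solid. World frame = base frame: x ahead of the robot, y to its left, z up, the work surface at z = 0. Lengths are in m, angles in rad, forces in N, time in s.
With the tool pointing down it reaches from about 0.35 to 0.975 m from the base axis. Payload 17.4 kg.
Tool frame: the origin (TCP) lies midway between the tips of the shut fingers; the grasp point (between the pads) lies 19 mm behind it; z points along the fingers, y is the line along which they close (so a half turn about z gives the same grasp; the last joint's range is limited). The gripper opens to 85 mm and grips with 20 to 120 N. Pads are 22 mm wide; open, the fingers measure 114 mm over their backs; the gripper's body (76 mm by 85 mm) begins 54 mm behind the grasp point. The pads swing forward as they close: fully open they stand 13 mm farther back than shut.
Start: joints at [1.283, 0.116, 1.442, -0, 1.584, -0.038], TCP at [0.167, 0.654, 0.231] pointing down, gripper open.
Joint ranges: [-2.83, 2.83], [-0.83, 2.19], [0.07, 2.5], [-1.14, 4.28], [0.01, 3], [-2.97, 2.97]. Speed limits (rad/s): [1.89, 1.89, 2.22, 3.14, 3.14, 3.14].

### API

Orientations are given as a unit quaternion [w, x, y, z].
In Python, from cell import * gives the robot as it stands. The module is installed in compiled form; this text tells all that it offers.
- The arm moves only by the tool servo_tool, never from a script. Its argument "commands" is a list of rows, each an object with "hand": the finger opening in mm, from 0 to 85.4; "translation": the shift along the world's x, y, z in mm, a list of three; "dr": the turn, a rotation vector about the world's x, y, z in degrees, a list of three. In form: [{"hand": hand, "translation": [dx, dy, dz], "dr": [ax, ay, az]}, ...]. A call has 1 to 10 rows; each row is the pose to reach, as a shift and turn from the pose commanded when the call began; what a row does not reach only later rows make up. A row lasts 1/8 s, in which the tool goes at most 62.5 mm and 10.7 degrees, less where a joint would pass 70% of its speed; a pose out of reach is approached as far as the arm can. A call with a gripper value outside its range is refused whole. The fingers move at their own pace and stop on an object; the grip force is fixed at half the most. Time passes only in rows, so rows that repeat a pose let the fingers close. It gives the time, the measured TCP pose, the force, the opening and the grip force at its end, in the units of the state.
- sense(): the state, without advancing time (a new reading comes with each control period).
- read_camera(name): name is "side" or "top" or "wrist"; returns the picture (420x560x3 uint8, blue, green, red); there is no depth.
- camera_params(name): a dict with "fx", "fy", "cx", "cy" (pixels), "D" ([k1, k2, p1, p2, k3] as OpenCV has them; the pictures are not rectified), "rvec" (rotation vector, rad) and "tvec" (3), from world to camera coordinates, as OpenCV has them. Camera axes: x right, y down, z forward; pixel columns grow to the right and rows downward; lengths in m; the calibration is good to about 2 mm. A picture is of the moment at which its call begins: read the wrist's pose just before it. camera_params takes no time and is no camera call; for the wrist camera it gives the pose at the moment of the call.
- close_job(): hands the job in; it is judged then, once.
The state is a dict: "t": time; "q": joint angles; "dq": joint speeds; "joint_torque": joint torques, N m; "tcp_pos": TCP position; "tool_rot": TCP orientation; "force": force on the tool from outside, world axes, zero at the start; "torque": the same for the moment, N m; "width": finger opening in m; "grip_force": force on a finger pad.
Only numpy, scipy, OpenCV 4.12 (cv2) and the standard library are available. Lean on these libraries where they do the work, as an engineer would, in place of code of your own. Each camera call takes 0.05 s, during which the arm holds its last target. There are 200 camera calls.

### The job

The small belt-drive unit is to get a new belt. Lift the flanged spacer up off the stop post and stand it on its flange inside the shallow metal tray; then push the sprung tensioner arm back by its idler roller, past the ratchet click and on until it is at or almost at the stop post. The program finishes while still holding the arm pressed back there (a colleague will slip the belt on); leave the glass beaker and the dropper bottle where they stand.

Things in the scene. Friction and masses are not known exactly. Their poses are not given: they have to be found in the camera images.
- drive: Fixed belt-drive unit: aluminium base plate 270 (x) x 190 (y) x 12 mm (y from -90 to +100) with two grooved pulleys (40 and 56 mm across, 49 mm high) at (-105, 55) and (45, 65) mm, arm pivot at (60, -20), stop post at (-11, -44). Origin on the worktop under the plate; z up. Dark steel tensioner arm: bar 16 mm wide, 24 to 40 mm above the worktop.
- pivot (a point): Top of the tensioner arm's pivot pin (22 mm across), 51 mm above the worktop; the arm turns about the vertical through this point. The hub round it is 60 mm across.
- tensioner (a joint): Sprung arm's angle about its upright pivot: 0 at rest near the pulleys; grows anticlockwise from above, pushed back to touch the stop post at 0.70 rad. Needs about 3 N at the idler at first, 6 N at the end. Ratchet clicks at about 0.45; let go beyond that it springs back onto the pawl at 0.465, so it must be held. With the spacer on the post it stops near 0.34.
- idler (a point): Middle of the black idler roller on the arm's tip, 112 mm from the pivot: upright cylinder 28 mm across, 40 to 62 mm above the worktop (4 mm pin head on top), fixed to the arm. In the drive unit's frame at (-35, 40) mm at rest, (-51, -35) at the end stop. Nothing else within 20 mm of its sides except the arm below it.
- post (a point): Top of the steel stop post, 12 mm across, 67 mm above the worktop and 55 mm above the base plate.
- spacer_mid (a point): Centre, half-way up, of the loose aluminium flanged spacer (68 mm high, about 150 g) that sits over the stop post: flange 66 mm across and 28 mm high below, plain hub 28 mm across and 40 mm high above, 15 mm bore right through; z axis up, flange to hub. Its underside starts on the base plate, 12 mm above the worktop; it must rise over 55 mm to clear the post.
- tray_in (a point): Middle of the inner floor (4 to 5 mm above the worktop) of the shallow open steel tray, 130 x 130 x 20 mm outside, walls 4 mm, fixed; x and y along its sides.
- beaker: Small clear beaker, 59 mm across and 71 mm high, a bystander; origin at the centre of its underside.
- dropper: Small brown dropper bottle, 33 mm across and 99 mm high, a bystander; origin at the centre of its underside.
Not all that is in view belongs to the job. Leave any black look-alike of the part that bears spacer_mid alone.

How it is judged:
On the way, in this order (a step that is already met when the one before it is completed fails the run):
1. the spacer is lifted clear above the stop post (z of spacer_mid in the frame of post above 0.036 m), for 0.1 s.
2. the spacer stands on its flange in the tray, let go (x of spacer_mid in the frame of tray_in between -0.032 and 0.032 m and y of spacer_mid in the frame of tray_in between -0.032 and 0.032 m and z of spacer_mid in the frame of tray_in below 0.04 m and angle between spacer_mid's own z axis and vertical below 0.12 rad and contact force between the fingers and spacer below 0.1 N), for 0.2 s.
3. the tensioner arm is pushed back past the ratchet click by the fingers (value of joint tensioner above 0.54 rad and contact force between the fingers and tensioner above 1 N), for 0.2 s.
At the end, for the whole second after the job is handed in: The fingers still press on the tensioner arm (over 1 N) and keep it past 0.54 rad (click at about 0.45, stop at 0.70), at rest; the spacer stands upright on its flange in the tray (all of step 3 and velocity of joint tensioner between -0.15 and 0.15 rad/s and x of spacer_mid in the frame of tray_in between -0.032 and 0.032 m and y of spacer_mid in the frame of tray_in between -0.032 and 0.032 m and z of spacer_mid in the frame of tray_in below 0.04 m and angle between spacer_mid's own z axis and vertical below 0.12 rad); the arm keeps its last pose, push and grip.
It fails at once if the beaker is shifted more than 3 cm (distance of beaker from where it was at the start of the episode above 0.03 m).
It fails at once if the dropper bottle is shifted more than 3 cm (distance of dropper from where it was at the start of the episode above 0.03 m).
It also fails if it takes over 58 s, if anything falls off the work surface, if the arm or the gripper's body presses on something with over 40 N, if the wrist force passes 120 N, or if a joint passes its speed limit or range.

## Working session

There is one attempt and no reset: what is moved stays moved. The work goes in short steps, Python scripts to look and compute and a tool call to move; the robot and the scene stay as the last step left them, time stands still between calls to the robot, and variables do not carry over. Pictures are saved under pics/ and viewed, at most 10 in all, crops included, and the job is handed in when it is done.

Besides the shell and the picture viewer there is one more tool, called after "Emit:" as a command line: name --argument value ..., lists and objects as JSON in quotes. servo_tool: Moves the arm, as the interface text tells. Its arguments: {"type":"object","properties":{"commands":{"type":"array","items":{"type":"object","properties":{"hand":{"type":"number"},"translation":{"type":"array","items":{"type":"number"}},"dr":{"type":"array","items":{"type":"number"}}}}}},"required":["commands"]}

```bash
mkdir -p pics
cat > h.py <<'E'
from cell import *
import numpy as np, cv2
def P(n):
    p=camera_params(n);K=np.array([[p['fx'],0,p['cx']],[0,p['fy'],p['cy']],[0,0,1.]])
    R,_=cv2.Rodrigues(np.array(p['rvec'],float));return K,np.array(p['D'],float),R,np.array(p['tvec'],float).ravel()
def ray(cam,uv):
    K,D,R,t=cam;x=cv2.undistortPoints(np.array([[uv]],float),K,D)[0,0]
    return -R.T@t,R.T@np.array([x[0],x[1],1])
def plane(cam,uv,z):
    c,d=ray(cam,uv);return c+d*(z-c[2])/d[2]
def proj(cam,X):
    K,D,R,t=cam;return cv2.projectPoints(np.array(X,float).reshape(-1,1,3),cv2.Rodrigues(R)[0],t,K,D)[0].reshape(-1,2)
E
python3 - <<'E'
from h import *
for n in("top","side","wrist"):
    im=read_camera(n);cv2.imwrite(f"pics/{n}0.png",im)
    K,D,R,t=P(n);np.save(n+"cam",np.array([0]));print(n,K[0,0],(-R.T@t).round(3),R[2].round(3))
a=cv2.imread("pics/top0.png");b=cv2.imread("pics/side0.png")
print(sense())
E
```

```text
top 489.52411138071045 [0.367 0.036 1.109] [ 0.146  0.007 -0.989]
side 387.4550435288798 [0.379 0.907 0.41 ] [ 0.144 -0.922 -0.358]
wrist 365.1480617621247 [0.096 0.673 0.373] [ 0.279 -0.072 -0.958]
{'t': 0.15, 'q': array([ 1.28317943e+00,  1.16400193e-01,  1.44212050e+00,  4.89899289e-05,
        1.58399374e+00, -3.78188277e-02]), 'dq': array([ 0.00124744, -0.00238329, -0.00218527,  0.00076266,  0.00297497,
       -0.00116537]), 'joint_torque': array([-1.30403958e-03, -7.32514858e+01, -6.32842040e+01, -1.06974639e-04,
        5.03205680e-03, -4.76277364e-05]), 'tcp_pos': array([0.16683203, 0.65390989, 0.23070991]), 'tool_rot': array([-9.88342008e-05,  1.24574231e-01,  9.92210183e-01, -4.50835448e-04]), 'force': array([-1.28328816,  0.35055718, -0.38380812]), 'torque': array([ 0.00750406, -0.05506098, -0.02089062]), 'grip_force': 0.0, 'width': 0.08525380331057768}
```

View pics/top0.png

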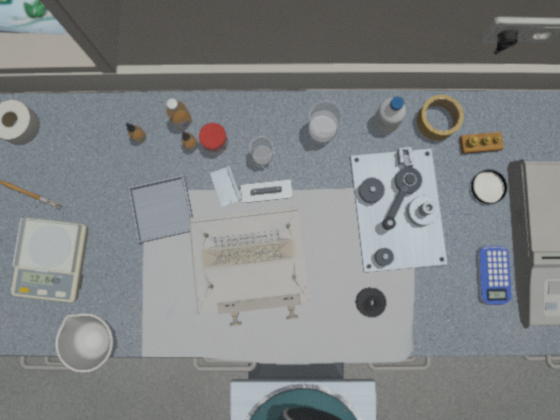

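View pics/side0.png

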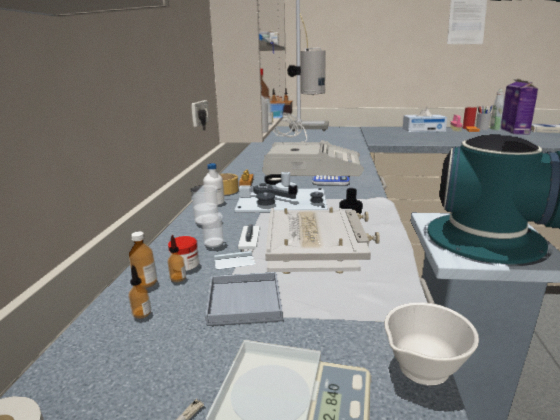

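Top view: the drive unit is at about (400,210), with the pulleys at (372,190) and (384,257), the pivot at (408,180) and the idler at (389,222). There are two candidates for the spacer. The silver one at (422,210) sits on the post on the drive plate, so it fits. The black one at (371,302) lies loose on the mat and is the look-alike. The tray is at (162,209). I'll confirm the spacer in an enlarged crop.

Run:
```python
from h import *
a=cv2.imread("pics/top0.png")
c=cv2.resize(a[140:325,340:460],None,fx=3.2,fy=3.2,interpolation=cv2.INTER_CUBIC)
d=cv2.resize(a[170:250,120:205],None,fx=4.5,fy=4.5,interpolation=cv2.INTER_CUBIC)
o=np.zeros((600,800,3),np.uint8);o[:c.shape[0],:c.shape[1]]=c;o[:d.shape[0],400:400+d.shape[1]]=d
cv2.imwrite("pics/crop1.png",o)
T=P("top")
for n,uv,z in(("piv",(408,180),.051),("big",(372,190),.049),("small",(384,257),.049),("sp",(425,209),.08),("idl",(389,222),.064),("beaker?",(262,158),0),("d1",(136,136),0),("d2",(189,144),0),("black",(371,302),.0)):
    print(n,plane(T,uv,z).round(3))
for uv in((132,188),(186,178),(192,231),(138,241)):print("tray",plane(T,uv,.02).round(3))
```

```text
piv [ 0.589 -0.235  0.051]
big [ 0.568 -0.156  0.049]
small [ 0.42  -0.177  0.049]
sp [ 0.52  -0.262  0.08 ]
idl [ 0.495 -0.187  0.064]
beaker? [0.654 0.089 0.   ]
d1 [0.709 0.387 0.   ]
d2 [0.688 0.261 0.   ]
black [ 0.323 -0.155  0.   ]
tray [0.58  0.385 0.02 ]
tray [0.602 0.261 0.02 ]
tray [0.481 0.245 0.02 ]
tray [0.459 0.366 0.02 ]
```

View pics/crop1.png

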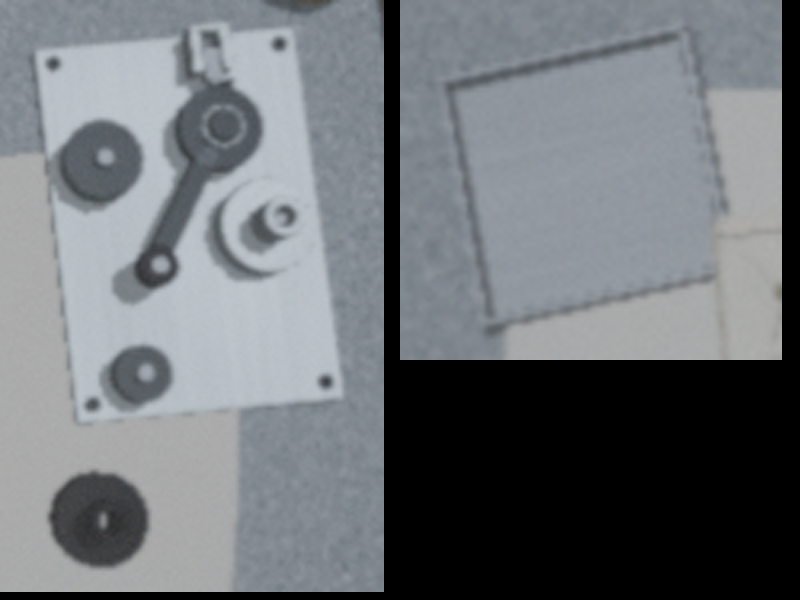

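The crop shows a bright silver flanged spacer with its hub top at crop (283,214), i.e. pixel (428.4,206.9), sitting on the drive plate beside the arm. The black one at crop (100,520) is off the unit, so I'll leave it alone. Next I'll fit the drive frame from the plate corners.

Run:
```python
from h import *
T=P("top")
f=lambda p:(340+p[0]/3.2,140+p[1]/3.2)
W=np.array([plane(T,f(p),.012)[:2] for p in((37,50),(293,30),(342,398),(78,422))])
L=np.array([(135,100),(135,-90),(-135,-90),(-135,100)])/1000
W=np.vstack([W,plane(T,f((222,125)),.051)[:2],plane(T,f((283,214)),.08)[:2],plane(T,f((161,264)),.066)[:2]])
L=np.vstack([L,[.06,-.02],[-.011,-.044],[-.035,.04]])
lc,wc=L.mean(0),W.mean(0);H=(L-lc).T@(W-wc);a=np.arctan2(H[0,1]-H[1,0],H[0,0]+H[1,1])
R=np.array([[np.cos(a),-np.sin(a)],[np.sin(a),np.cos(a)]]);t=wc-R@lc
print("yaw",np.degrees(a),t);print(np.c_[W,(L@R.T+t-W)*1000].round(3))
for n,p in(("post",(-.011,-.044)),("idl0",(-.035,.04)),("idlE",(-.051,-.035)),("piv",(.06,-.02))):print(n,(R@p+t).round(4))
print("hand cam proj spacer top in side",proj(P("side"),np.r_[W[5],.08]))
```

```text
yaw 4.824893559358148 [ 0.53062968 -0.22587126]
[[ 0.655 -0.118  1.515  2.697]
 [ 0.67  -0.303  3.004 -0.849]
 [ 0.405 -0.325 -1.313 -1.639]
 [ 0.389 -0.14  -1.656  2.352]
 [ 0.591 -0.239  0.65  -2.119]
 [ 0.525 -0.269 -1.359 -1.242]
 [ 0.493 -0.19  -0.841  0.801]]
post [ 0.5234 -0.2706]
idl0 [ 0.4924 -0.189 ]
idlE [ 0.4828 -0.265 ]
piv [ 0.5921 -0.2408]
hand cam proj spacer top in side [[284.4643058  172.36481237]]
```

Emit:
servo_tool --commands '[{"hand": 85,"translation": [60,-50,20]},{"hand": 85,"translation": [110,-110,40]},{"hand": 85,"translation": [160,-170,50]},{"hand": 85,"translation": [200,-230,50]},{"hand": 85,"translation": [240,-290,50]},{"hand": 85,"translation": [260,-350,50]},{"hand": 85,"translation": [280,-410,50]},{"hand": 85,"translation": [290,-470,50]},{"hand": 85,"translation": [300,-530,50]},{"hand": 85,"translation": [300,-590,50]}]'

```text
invalid input
```

Emit:
servo_tool --commands '[{"hand": 85,"translation": [60,-50,20],"dr": [0,0,0]},{"hand": 85,"translation": [110,-110,40],"dr": [0,0,0]},{"hand": 85,"translation": [160,-170,50],"dr": [0,0,0]},{"hand": 85,"translation": [200,-230,50],"dr": [0,0,0]},{"hand": 85,"translation": [240,-290,50],"dr": [0,0,0]},{"hand": 85,"translation": [260,-350,50],"dr": [0,0,0]},{"hand": 85,"translation": [280,-410,50],"dr": [0,0,0]},{"hand": 85,"translation": [290,-470,50],"dr": [0,0,0]},{"hand": 85,"translation": [300,-530,50],"dr": [0,0,0]},{"hand": 85,"translation": [300,-590,50],"dr": [0,0,0]}]'

```text
t: 1.4
tcp_pos: [0.4594, 0.124, 0.281]
tool_rot: [-0.0, 0.125, 0.992, -0.0]
force: [0.1, 1.0, -0.4]
width: 0.085
grip_force: 0.0
```

Emit:
servo_tool --commands '[{"hand": 85,"translation": [10,-60,0],"dr": [0,0,0]},{"hand": 85,"translation": [20,-120,0],"dr": [0,0,0]},{"hand": 85,"translation": [30,-180,0],"dr": [0,0,0]},{"hand": 85,"translation": [40,-240,-20],"dr": [0,0,0]},{"hand": 85,"translation": [50,-300,-50],"dr": [0,0,0]},{"hand": 85,"translation": [56,-334,-90],"dr": [0,0,0]},{"hand": 85,"translation": [56,-334,-120],"dr": [0,0,0]},{"hand": 85,"translation": [56,-334,-120],"dr": [0,0,0]},{"hand": 85,"translation": [56,-334,-120],"dr": [0,0,0]}]'

```text
t: 2.52
tcp_pos: [0.5158, -0.2078, 0.1628]
tool_rot: [0.001, 0.124, 0.992, -0.0]
force: [0.6, -0.5, -0.4]
width: 0.0851
grip_force: 0.0
```

Run:
```python
from h import *
s=sense();C=P("wrist");im=read_camera("wrist");print(s['tcp_pos'],s['dq'].round(3))
cv2.imwrite("pics/w1.png",im)
np.savez("w1.npz",*C);print(proj(C,[[.5234,-.2706,.08]]))
```

```text
[ 0.51576797 -0.20783369  0.162797  ] [ 0.004 -0.01  -0.011 -0.001 -0.002 -0.   ]
[[188.13636867 248.06496662]]
```

View pics/w1.png

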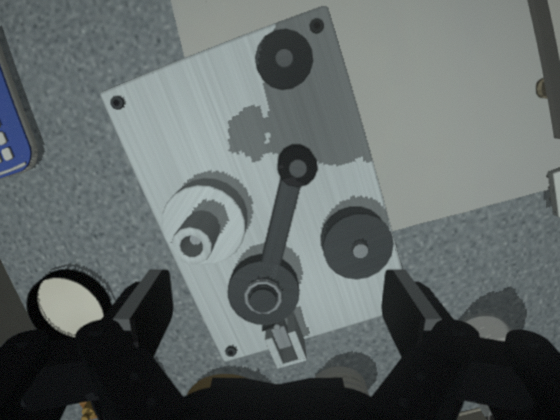

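The wrist view shows the spacer's bore at (193,242), the pivot pin at (263,295) and the idler at (297,167). The fingers are well clear of all three.

Run:
```python
from h import *
C=[v for v in np.load("w1.npz").values()]
for n,uv,z in(("sp",(193,242),.08),("piv",(263,295),.051),("idl",(297,167),.066),("idl62",(298,165),.062)):print(n,plane(C,uv,z).round(4))
```

```text
sp [ 0.52  -0.266  0.08 ]
piv [ 0.586  -0.2364  0.051 ]
idl [ 0.4907 -0.1872  0.066 ]
idl62 [ 0.4903 -0.1862  0.062 ]
```

Emit:
servo_tool --commands '[{"hand": 85,"translation": [5,-59,0],"dr": [0,0,0]},{"hand": 85,"translation": [5,-59,0],"dr": [0,0,0]},{"hand": 85,"translation": [5,-59,-40],"dr": [0,0,0]},{"hand": 85,"translation": [5,-59,-80],"dr": [0,0,0]},{"hand": 85,"translation": [5,-59,-114],"dr": [0,0,0]},{"hand": 85,"translation": [5,-59,-114],"dr": [0,0,0]},{"hand": 20,"translation": [5,-59,-114],"dr": [0,0,0]},{"hand": 20,"translation": [5,-59,-114],"dr": [0,0,0]},{"hand": 20,"translation": [5,-59,-114],"dr": [0,0,0]},{"hand": 20,"translation": [5,-59,-114],"dr": [0,0,0]}]'

```text
t: 3.82
tcp_pos: [0.5207, -0.2672, 0.0484]
tool_rot: [0.001, 0.125, 0.992, -0.0]
force: [-2.2, 1.2, 6.6]
width: 0.0267
grip_force: 58.6
```

Emit:
servo_tool --commands '[{"hand": 20,"translation": [0,0,0],"dr": [0,0,0]},{"hand": 20,"translation": [0,0,0],"dr": [0,0,0]},{"hand": 20,"translation": [0,0,0],"dr": [0,0,0]},{"hand": 20,"translation": [0,0,0],"dr": [0,0,0]}]'

```text
t: 4.32
tcp_pos: [0.5207, -0.2672, 0.0484]
tool_rot: [0.001, 0.125, 0.992, -0.0]
force: [-2.4, 1.3, 6.6]
width: 0.0269
grip_force: 58.6
```

Emit:
servo_tool --commands '[{"hand": 20,"translation": [0,0,10],"dr": [0,0,0]},{"hand": 20,"translation": [0,0,25],"dr": [0,0,0]},{"hand": 20,"translation": [0,0,45],"dr": [0,0,0]},{"hand": 20,"translation": [0,0,70],"dr": [0,0,0]},{"hand": 20,"translation": [0,0,95],"dr": [0,0,0]},{"hand": 20,"translation": [0,0,120],"dr": [0,0,0]},{"hand": 20,"translation": [0,0,140],"dr": [0,0,0]},{"hand": 20,"translation": [0,0,140],"dr": [0,0,0]},{"hand": 20,"translation": [0,0,140],"dr": [0,0,0]}]'

```text
t: 5.45
tcp_pos: [0.5201, -0.2669, 0.1864]
tool_rot: [-0.0, 0.125, 0.992, 0.0]
force: [-0.5, -0.4, -1.6]
width: 0.0266
grip_force: 59.1
```

Run:
```python
from h import *
print(sense()['force'],sense()['width'])
cv2.imwrite("pics/w2.png",read_camera("wrist"))
```

```text
[-0.50725921 -0.36060647 -1.57756349] 0.026612093667760434
```

View pics/w2.png

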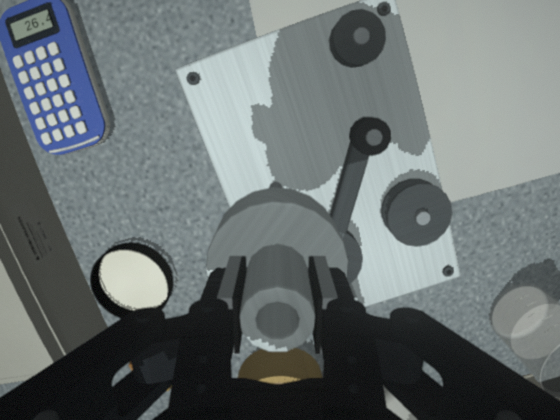

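The wrist view shows the spacer held straight between the pads at (275,310), clear of the post. I'll carry it to the tray.

Emit:
servo_tool --commands '[{"hand": 20,"translation": [0,50,0],"dr": [0,0,0]},{"hand": 20,"translation": [0,110,0],"dr": [0,0,0]},{"hand": 20,"translation": [0,170,0],"dr": [0,0,0]},{"hand": 20,"translation": [0,230,0],"dr": [0,0,0]},{"hand": 20,"translation": [5,290,0],"dr": [0,0,0]},{"hand": 20,"translation": [5,350,0],"dr": [0,0,0]},{"hand": 20,"translation": [10,410,0],"dr": [0,0,0]},{"hand": 20,"translation": [10,470,0],"dr": [0,0,0]},{"hand": 20,"translation": [10,520,0],"dr": [0,0,0]},{"hand": 20,"translation": [10,560,0],"dr": [0,0,0]}]'

```text
t: 6.75
tcp_pos: [0.5296, 0.2949, 0.1859]
tool_rot: [-0.001, 0.124, 0.992, -0.0]
force: [0.6, -0.3, -1.2]
width: 0.0266
grip_force: 59.3
```

Emit:
servo_tool --commands '[{"hand": 20,"translation": [0,0,0],"dr": [0,0,0]},{"hand": 20,"translation": [0,0,0],"dr": [0,0,0]},{"hand": 20,"translation": [0,0,0],"dr": [0,0,0]}]'

```text
t: 7.12
tcp_pos: [0.5304, 0.292, 0.187]
tool_rot: [-0.0, 0.125, 0.992, -0.0]
force: [0.2, -0.2, -0.5]
width: 0.0263
grip_force: 59.4
```

Run:
```python
from h import *
s=sense();C=P("wrist");im=read_camera("wrist");print(s['tcp_pos'])
for p in proj(C,[[.58,.385,.02],[.602,.261,.02],[.481,.245,.02],[.459,.366,.02]]):cv2.circle(im,tuple(int(v) for v in p),4,(0,0,255),1)
cv2.imwrite("pics/w3.png",im)
```

```text
[0.53042304 0.29201884 0.18700489]
```

View pics/w3.png

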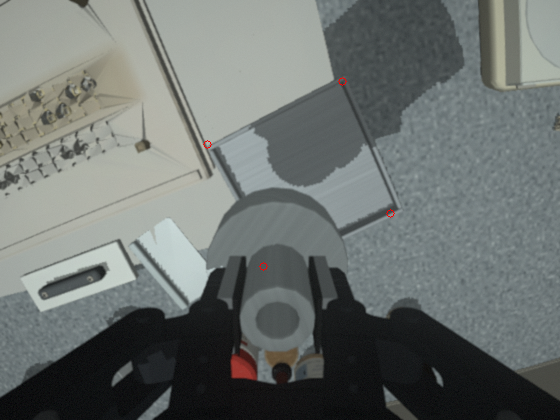

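The projected tray corners (red) land on the real ones to within a few mm, so I'm going down.

Emit:
servo_tool --commands '[{"hand": 20,"translation": [0,23,0],"dr": [0,0,0]},{"hand": 20,"translation": [0,23,-30],"dr": [0,0,0]},{"hand": 20,"translation": [0,23,-60],"dr": [0,0,0]},{"hand": 20,"translation": [0,23,-90],"dr": [0,0,0]},{"hand": 20,"translation": [0,23,-115],"dr": [0,0,0]},{"hand": 20,"translation": [0,23,-130],"dr": [0,0,0]},{"hand": 20,"translation": [0,23,-138],"dr": [0,0,0]},{"hand": 20,"translation": [0,23,-143],"dr": [0,0,0]},{"hand": 20,"translation": [0,23,-145],"dr": [0,0,0]},{"hand": 20,"translation": [0,23,-145],"dr": [0,0,0]}]'

```text
t: 8.43
tcp_pos: [0.5305, 0.316, 0.0426]
tool_rot: [0.0, 0.125, 0.992, 0.0]
force: [-0.5, 0.2, -1.3]
width: 0.0263
grip_force: 59.5
```

Emit:
servo_tool --commands '[{"hand": 20,"translation": [0,0,0],"dr": [0,0,0]},{"hand": 20,"translation": [0,0,-1],"dr": [0,0,0]},{"hand": 20,"translation": [0,0,-1],"dr": [0,0,0]}]'

```text
t: 8.8
tcp_pos: [0.5303, 0.316, 0.0412]
tool_rot: [0.0, 0.125, 0.992, -0.0]
force: [-0.3, -0.4, -1.0]
width: 0.0264
grip_force: 59.5
```

Emit:
servo_tool --commands '[{"hand": 20,"translation": [0,0,-1],"dr": [0,0,0]},{"hand": 20,"translation": [0,0,-1],"dr": [0,0,0]},{"hand": 30,"translation": [0,0,-1],"dr": [0,0,0]},{"hand": 38,"translation": [0,0,-1],"dr": [0,0,0]},{"hand": 48,"translation": [0,0,-1],"dr": [0,0,0]},{"hand": 48,"translation": [0,0,-1],"dr": [0,0,0]},{"hand": 48,"translation": [0,0,-1],"dr": [0,0,0]},{"hand": 48,"translation": [0,0,-1],"dr": [0,0,0]}]'

```text
t: 9.8
tcp_pos: [0.5303, 0.316, 0.0402]
tool_rot: [-0.0, 0.125, 0.992, 0.0]
force: [-0.5, 0.8, -0.5]
width: 0.048
grip_force: 0.0
```

Emit:
servo_tool --commands '[{"hand": 48,"translation": [0,0,15],"dr": [0,0,0]},{"hand": 48,"translation": [0,0,40],"dr": [0,0,0]},{"hand": 48,"translation": [0,0,80],"dr": [0,0,0]},{"hand": 48,"translation": [0,0,120],"dr": [0,0,0]},{"hand": 48,"translation": [-30,-20,140],"dr": [0,0,0]},{"hand": 48,"translation": [-30,-60,140],"dr": [0,0,0]},{"hand": 48,"translation": [-30,-100,140],"dr": [0,0,0]},{"hand": 48,"translation": [-30,-150,140],"dr": [0,0,0]},{"hand": 48,"translation": [-30,-200,140],"dr": [0,0,0]},{"hand": 48,"translation": [-30,-250,140],"dr": [0,0,0]}]'

```text
t: 11.05
tcp_pos: [0.5001, 0.0645, 0.1816]
tool_rot: [0.001, 0.124, 0.992, 0.0]
force: [0.3, -0.4, -0.4]
width: 0.0478
grip_force: 0.0
```

Run:
```python
from h import *
print(sense()['tcp_pos'])
a=read_camera("side");b=read_camera("top")
o=np.hstack([cv2.resize(a[210:340,190:310],(400,433),interpolation=2),cv2.resize(b[150:270,110:221],(400,433),interpolation=2)])
cv2.imwrite("pics/t4.png",o)
```

```text
[0.50014145 0.06446621 0.18156335]
```

View pics/t4.png

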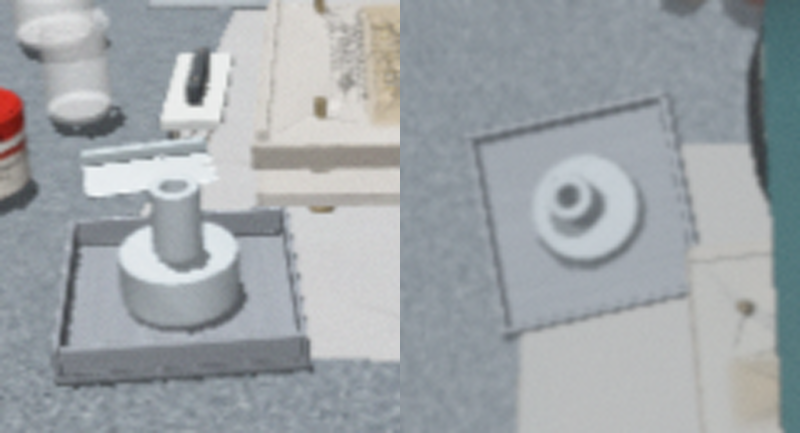

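The spacer stands upright near the middle of the tray: side crop (180,270), top crop (585,210). Next I'll shut the fingers and go to the pulley side of the idler.

Emit:
servo_tool --commands '[{"hand": 0,"translation": [0,-60,0],"dr": [0,0,0]},{"hand": 0,"translation": [0,-120,0],"dr": [0,0,0]},{"hand": 0,"translation": [2,-180,0],"dr": [0,0,0]},{"hand": 0,"translation": [2,-210,0],"dr": [0,0,0]},{"hand": 0,"translation": [2,-210,-40],"dr": [0,0,0]},{"hand": 0,"translation": [2,-210,-80],"dr": [0,0,0]},{"hand": 0,"translation": [2,-210,-110],"dr": [0,0,0]},{"hand": 0,"translation": [2,-210,-110],"dr": [0,0,0]}]'

```text
t: 12.15
tcp_pos: [0.5016, -0.1434, 0.0692]
tool_rot: [-0.001, 0.124, 0.992, 0.0]
force: [0.2, -0.3, 1.1]
width: -0.0005
grip_force: 0.0
```

Run:
```python
from h import *
s=sense();print(s['tcp_pos'],s['width'])
cv2.imwrite("pics/w5.png",read_camera("wrist"))
```

```text
[ 0.50160258 -0.14340683  0.0691522 ] -0.0004939665146321532
```

View pics/w5.png

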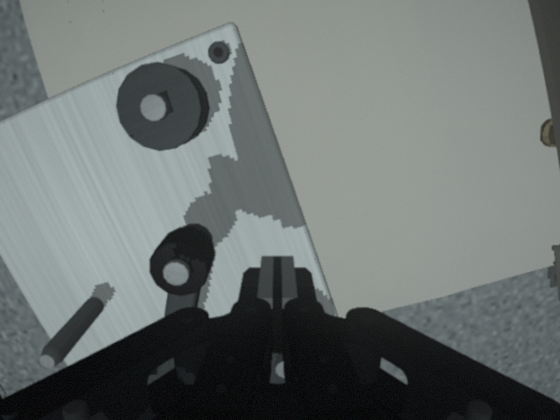

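The fingers are shut at (282,290) and clear of the idler at (177,270). I'll go down and start the push.

Emit:
servo_tool --commands '[{"hand": 0,"translation": [0,0,-12],"dr": [0,0,0]},{"hand": 0,"translation": [0,0,-24],"dr": [0,0,0]},{"hand": 0,"translation": [0,0,-24],"dr": [0,0,0]},{"hand": 0,"translation": [-1,-8,-24],"dr": [0,0,0]},{"hand": 0,"translation": [-3,-16,-24],"dr": [0,0,0]},{"hand": 0,"translation": [-8,-25,-24],"dr": [0,0,2.5]},{"hand": 0,"translation": [-13,-34,-24],"dr": [0,0,5]},{"hand": 0,"translation": [-17,-43,-24],"dr": [0,0,7.5]},{"hand": 0,"translation": [-21,-52,-24],"dr": [0,0,10]},{"hand": 0,"translation": [-21,-52,-24],"dr": [0,0,10]}]'

```text
t: 13.45
tcp_pos: [0.4812, -0.1968, 0.0465]
tool_rot: [0.0, 0.038, 0.999, -0.0]
force: [-0.2, 0.7, 0.5]
width: -0.0002
grip_force: 0.0
```

Run:
```python
from h import *
s=sense();print(s['tcp_pos'],s['force'])
C=P("wrist");im=read_camera("wrist")
for p in proj(C,[[.4915,-.188,.066],[.478,-.224,.066],[.479,-.261,.066]]):cv2.circle(im,tuple(int(v) for v in p),4,(0,0,255),1)
cv2.imwrite("pics/w6.png",im)
```

```text
[ 0.48117721 -0.19680198  0.04648669] [-0.21530184  0.66035766  0.52069736]
```

View pics/w6.png

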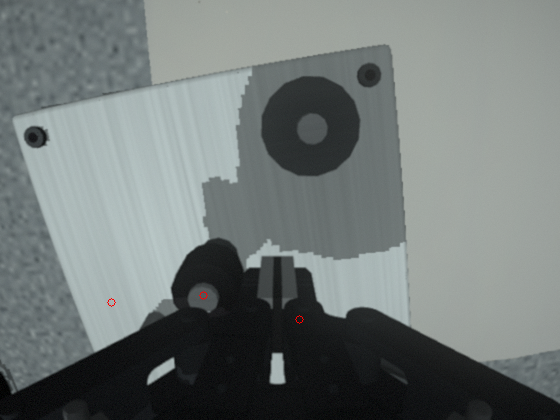

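The idler pin is at (203,298), where 0.35 rad was predicted at (204,296). The arm is following, so I'll push on.

Emit:
servo_tool --commands '[{"hand": 0,"translation": [-2,-7,0],"dr": [0,0,2]},{"hand": 0,"translation": [-3,-14,0],"dr": [0,0,4]},{"hand": 0,"translation": [-4,-21,0],"dr": [0,0,6]},{"hand": 0,"translation": [-4,-28,0],"dr": [0,0,8]},{"hand": 0,"translation": [-4,-32,0],"dr": [0,0,10]},{"hand": 0,"translation": [-4,-32,0],"dr": [0,0,10]},{"hand": 0,"translation": [-4,-32,0],"dr": [0,0,10]}]'

```text
t: 14.38
tcp_pos: [0.4769, -0.2275, 0.046]
tool_rot: [-0.001, -0.049, 0.999, 0.001]
force: [-4.3, 5.6, 1.1]
width: 0.0002
grip_force: 2.9
```

Run:
```python
from h import *
s=sense();print(s['tcp_pos'],s['force'])
C=P("wrist");im=read_camera("wrist")
p0=np.array([.589,-.2385])
for th in(.465,.54,.6,.65,.7):
    f=np.radians(152.6)+th;q=p0+.112*np.array([np.cos(f),np.sin(f)])
    p=proj(C,[[*q,.066]])[0];print(th,q.round(4),p.round(0));cv2.circle(im,tuple(int(v) for v in p),2,(0,0,255),-1)
cv2.imwrite("pics/w7.png",im)
```

```text
[ 0.47689956 -0.22749665  0.04602817] [-4.26559736  5.61718686  1.07518331]
0.465 [ 0.477 -0.237] [250. 297.]
0.54 [ 0.4772 -0.2454] [228. 295.]
0.6 [ 0.4778 -0.2521] [211. 295.]
0.65 [ 0.4786 -0.2576] [196. 296.]
0.7 [ 0.4797 -0.2631] [182. 297.]
```

View pics/w7.png

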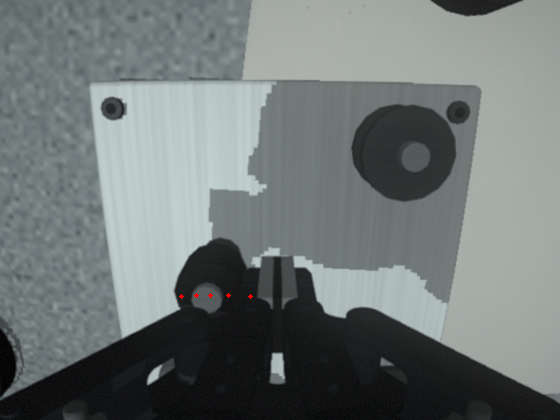

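The pin is at (207,297), which gives about 0.61 rad, with 5.6 N of contact force. I'll push a little further towards the stop.

Emit:
servo_tool --commands '[{"hand": 0,"translation": [0,-3,0],"dr": [0,0,0]},{"hand": 0,"translation": [1,-6,0],"dr": [0,0,0]},{"hand": 0,"translation": [1,-6,0],"dr": [0,0,0]},{"hand": 0,"translation": [1,-6,0],"dr": [0,0,0]}]'

```text
t: 14.92
tcp_pos: [0.4779, -0.2334, 0.046]
tool_rot: [-0.001, -0.049, 0.999, 0.001]
force: [-3.5, 5.8, 0.4]
width: -0.0
grip_force: 3.0
```

Emit:
servo_tool --commands '[{"hand": 0,"translation": [0,-2,0],"dr": [0,0,0]},{"hand": 0,"translation": [0,-2,0],"dr": [0,0,0]},{"hand": 0,"translation": [0,-2,0],"dr": [0,0,0]},{"hand": 0,"translation": [0,-2,0],"dr": [0,0,0]}]'

```text
t: 15.42
tcp_pos: [0.478, -0.2354, 0.046]
tool_rot: [-0.001, -0.049, 0.999, 0.001]
force: [-3.4, 6.4, 0.6]
width: -0.0001
grip_force: 3.0
```

Run:
```python
from h import *
s=sense();C=P("wrist");im=read_camera("wrist");print(s['tcp_pos'],s['force'],abs(s['dq']).max())
# bright pin head near predicted place
p=proj(C,[[.479,-.260,.066]])[0];u,v=p.astype(int);g=cv2.cvtColor(im,6)[v-30:v+30,u-40:u+40]
n,l,st,ce=cv2.connectedComponentsWithStats(((g>70)&(g<150)).astype(np.uint8))
for i in range(1,n):
    if st[i,4]>150:
        w=plane(C,ce[i]+[u-40,v-30],.066);print(st[i,4],w,np.arctan2(w[1]+.2385,w[0]-.589)%6.283-np.radians(152.6))
```

```text
[ 0.47800769 -0.23536988  0.04600755] [-3.37439255  6.35627708  0.60035057] 0.0015477627125419825
581 [ 0.48072677 -0.26156739  0.066     ] 0.6879445247773335
```

```bash
python3 -c "
from cell import *
print(close_job())"
```

```text
the job is handed in; nothing more can be done
None
```

The job is handed in: the spacer stands upright on its flange near the middle of the tray, and the fingers hold the tensioner arm at about 0.69 rad, just short of the stop, with about 6 N; I kept clear of the beaker and dropper bottle, and the judge's verdict wasn't shown.

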